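Click the rotor onto the dosing pump

TASK

Take the larger of the two pump rotors from the grey tray and fit it on the dosing pump's upright square drive: feel for the angle at which its square bore drops over the drive, then push it down until the spring ball clicks and it sits fully home on the pump's round boss. Then let go of it and press the pump's start button all the way in and let it come back. Press gently, never harder than a firm finger push (about 30 N) on the pump, and leave the other things on the bench where they are.

Things in the scene. Friction and masses are not known exactly. Their poses are not given: they have to be found in the camera images.
- rotor: The larger rotor, 130 to 210 g, upright on the tray. Origin: centre of its underside; z up its axis. Below: a square bore 15.5 mm wide, 27 mm deep, sides parallel to the rotor's x and y (fits in any quarter turn), with a groove round the inside 10.5 to 19.5 mm above the underside that catches the drive's ball. Four black rollers 15 mm across on +-x, +-y; above them a white disc 64 mm across, 27 to 32 mm high.
- rotor_bar (a point): Centre of the white finger bar on top of the larger rotor, 45 mm above its underside. The bar is 46 mm long (along the rotor's x), 16 mm thick (along y) and stands from 32 to 58 mm above the underside: grip it across its thickness.
- pump: The dosing pump, a white box fixed to the bench. Origin: on the axis of its drive, at bench height; z up, x to its back. Rear block 140 x 140 mm, 60 mm high, centred on the origin, with a grey round boss 60 mm across on it, flat top at 68 mm, from which the square drive rises. A lower front block, 36 mm high, reaches to x = -150 mm and carries the start button.
- drive_tip (a point): Centre of the upper end of the steel square drive: 14 mm wide, 26 mm high above the boss, the uppermost 2 mm tapering to 12.5 mm; tip 94 mm above the bench. These axes are the pump's, NOT the drive's: the drive stands turned about the vertical by an unreported angle, 17 to 73 degrees from the pump's x. It is braked (0.4 N m): turn the rotor, not the drive.
- boss (a point): Centre of the boss's flat top (68 mm high), where the rotor's underside rests when home. At a wrong angle the rotor is held up on the drive's taper, underside 90 to 94 mm high; within about 6 degrees it drops on, then meets the spring ball (2.5 mm proud, centre 83 mm high) with its underside at 86 to 83 mm: 8 to 15 N takes it past, to click home. Binding harder? Turn it slightly till nothing twists.
- start_top (a point): Centre of the top of the start button: a round grey cap, 24 mm in diameter, on the low front block of the pump, 108 mm in front (-x) of the drive's axis and 20 mm to -y of it, its top 54 mm above the bench. It is pushed straight down against a spring.
- start (a joint): How far the start button is in: 0 out, 0.006 m fully in (takes about 5 N).
- tray: Fixed flat grey tray, 120 mm (x) by 270 mm (y), 6 mm thick; origin: centre of its underside. The two rotors stand on it, about 150 mm apart along its y.
- small_rotor: The smaller rotor (46 mm disc, 52 mm high, 10 mm bore), of the same make; not wanted, stands on the tray. Origin: centre of its underside.
- beaker: Loose glass beaker, 66 mm in diameter, 85 mm high; bystander. Origin: centre of its underside.
- vial: Loose glass vial, 26 mm in diameter, 45 mm high; bystander. Origin: centre of its underside.
- jar: Loose white jar, 56 mm in diameter, 75 mm high; bystander. Origin: centre of its underside.
- cap: Loose blue screw cap, 40 mm in diameter, 18 mm high; bystander. Origin: centre of its underside.
- spatula: Loose steel spatula, 170 mm long, lying flat; bystander. Origin: under its middle.
Things that resemble listed ones, but are neither listed nor needed, are in the scene too. Leave any orange look-alike of the rotor alone.

How it is judged:
By the outcome, as a careful person would: the job done as asked, in the order asked, and still so for the second after the job is handed in, with the robot touching nothing.
It also fails if it takes over 72 s, if anything falls off the work surface, if the arm or the gripper's body presses on something with over 40 N, if the wrist force passes 120 N, or if a joint passes its speed limit or range.

ROBOT

A 7-joint arm with a two-finger parallel gripper is mounted at the origin on the work surface. World frame = base frame: x ahead of the robot, y to its left, z up, the work surface at z = 0. Lengths are in m, angles in rad, forces in N, time in s.
With the tool pointing down it reaches from about 0.425 to 0.925 m from the base axis. Payload 6.8 kg.
Tool frame: the origin (TCP) lies between the finger pads; the fingertips stand 11 mm ahead of it and the grasp point (between the pads) lies 8 mm behind it; z points along the fingers, y is the line along which they close (so a half turn about z gives the same grasp; the last joint's range is limited). The gripper opens to 85 mm and grips with 20 to 120 N. Pads are 22 mm wide; open, the fingers measure 114 mm over their backs; the gripper's body (76 mm by 85 mm) begins 54 mm behind the grasp point. The pads swing forward as they close: fully open they stand 13 mm farther back than shut.
Start: joints at [-1.393, 0.477, 0.022, 1.555, -0.011, 1.109, -0.083], TCP at [0.19, 0.648, 0.242] pointing down, gripper open.
Joint ranges: [-2.96, 2.96], [-0.34, 2.1], [-1.41, 1.46], [0.24, 2.44], [-1.37, 4.51], [0.17, 1.92], [-2.96, 2.96]. Speed limits (rad/s): [2.39, 2.39, 3.14, 3.14, 3.14, 3.14, 3.14].

INTERFACE

Orientations are given as a rotation vector (axis times angle).
In Python, from bench import r gives the robot as it stands.
- The arm moves only by the tool send_rows, never from a script. Its argument "deltas" is a list of rows, each an object of numbers: "dx", "dy", "dz": the shift along the world's x, y, z in mm; "rx", "ry", "rz": the turn, a rotation vector about the world's x, y, z in degrees. A call has 1 to 5 rows; each row is the pose to reach, as a shift and turn from the pose commanded when the call began; what a row does not reach only later rows make up. A row lasts 1/12 s, in which the tool goes at most 41.7 mm and 7.16 degrees, less where a joint would pass 70% of its speed; a pose out of reach is approached as far as the arm can. A call with a gripper value outside its range is refused whole. "jaw" is the finger opening in mm, from 0 to 85.4, set as the call begins (left out, the last holds). The fingers move at their own pace and stop on an object; "newtons" is the grip in N (left out, the last holds). Time passes only in rows, so rows that repeat a pose let the fingers close. It gives the time, the measured TCP pose, the force, the opening and the grip force at its end, in the units of the state.
- r.get_obs(): the state, without advancing time (a new reading comes with each control period).
- r.grab_frame(name): name is "scene" or "side" or "wrist"; returns a dict with "frame" (420x560x3 uint8, blue, green, red), "z_map" (420x560 float32, m along the optical axis (not along the pixel's ray), 0 where there is no reading), "vertical_fov" (degrees; the focal length in pixels is half the picture's height over the tangent of half this angle, whatever the lens; pixels are square), "cx", "cy" (the principal point, pixels), "xyz" and "orientation" of the camera in the world. Camera axes: x right, y down, z forward; pixel columns grow to the right and rows downward; lengths in m; the calibration is good to about 2 mm. A picture is of the moment at which its call begins.
- r.hand_in(): hands the job in; it is judged then, once.
The state is a dict: "clock": time; "joints": joint angles; "qvel": joint speeds; "tau": joint torques, N m; "tcp_pos": TCP position; "orientation": TCP orientation; "contact_force": force on the tool from outside, world axes, zero at the start; "moment": the same for the moment, N m; "grip_width": finger opening in m; "gripper_force": force on a finger pad.
Only numpy, scipy, OpenCV 4.12 (cv2) and the standard library are available. Lean on these libraries where they do the work, as an engineer would, in place of code of your own. Each camera call takes 0.05 s, during which the arm holds its last target. There are 200 camera calls.

## Working session

There is one attempt and no reset: what is moved stays moved. The work goes in short steps, Python scripts to look and compute and a tool call to move; the robot and the scene stay as the last step left them, time stands still between calls to the robot, and variables do not carry over. Pictures are saved under pics/ and viewed, at most 10 in all, crops included, and the job is handed in when it is done.

Besides the shell and the picture viewer there is one more tool, called after "Request:" as name([rows], argument=value, ...), one row to a line, values as JSON. send_rows: Moves the arm, as the interface text tells. Its arguments: {"type":"object","properties":{"deltas":{"type":"array","items":{"type":"object","properties":{"dx":{"type":"number"},"dy":{"type":"number"},"dz":{"type":"number"},"rx":{"type":"number"},"ry":{"type":"number"},"rz":{"type":"number"}}}},"jaw":{"type":"number"},"newtons":{"type":"number"}},"required":["deltas"]}

```bash
ls; mkdir -p pics; cat > h.py <<'E'
import numpy as np,cv2
from bench import r
from scipy.spatial.transform import Rotation as R
def grab(n):
    f=r.grab_frame(n); h=f["frame"].shape[0]
    f["f"]=h/2/np.tan(np.radians(f["vertical_fov"])/2)
    o=np.array(f["orientation"]); f["R"]=R.from_rotvec(o).as_matrix() if o.shape==(3,) else o
    f["t"]=np.array(f["xyz"]); return f
def cloud(f):
    h,w=f["z_map"].shape; u,v=np.meshgrid(np.arange(w),np.arange(h)); z=f["z_map"]
    p=np.stack([(u-f["cx"])/f["f"]*z,(v-f["cy"])/f["f"]*z,z],-1)
    return p@f["R"].T+f["t"]
def ray(f,u,v,zp):
    d=f["R"]@np.array([(u-f["cx"])/f["f"],(v-f["cy"])/f["f"],1]); return f["t"]+d*(zp-f["t"][2])/d[2]
E
python3 - <<'E'
from h import *
a=grab("scene");b=grab("side")
for n,f in(("scene",a),("side",b)):
    cv2.imwrite(f"pics/{n}.png",f["frame"]); print(n,f["t"],f["R"].round(3).tolist(),f["f"])
    np.savez(n+".npz",xyz=cloud(f),im=f["frame"])
print(r.get_obs())
E
```

```text
pics
scene [1.57970986 0.3301169  1.12496311] [[-0.293, 0.669, -0.683], [0.956, 0.209, -0.206], [0.005, -0.713, -0.701]] 470.88051959251123
side [0.32424157 1.12892887 0.80551269] [[-0.978, -0.131, 0.162], [-0.208, 0.528, -0.824], [0.022, -0.839, -0.543]] 535.0617432762997
{'clock': 0.1, 'joints': array([-1.39313795,  0.47774162,  0.0223356 ,  1.55634761, -0.01149613,
        1.10929745, -0.08312697]), 'qvel': array([-0.00022026, -0.00227281,  0.00152503, -0.0018656 ,  0.0001618 ,
        0.00030075, -0.00063605]), 'tau': array([ 4.57763497e-03, -5.97762930e+01,  1.61358386e+00, -2.81955045e+01,
        1.27685085e-02,  5.04531810e-03,  1.88757554e-05]), 'tcp_pos': array([0.19013349, 0.64713163, 0.24140867]), 'orientation': array([-4.47324194e-01, -3.10946490e+00,  2.61042430e-03]), 'contact_force': array([-0.33254254, -0.59181418,  0.51842691]), 'moment': array([-0.02638468, -0.01294895, -0.03516454]), 'gripper_force': 0.0, 'grip_width': 0.08565223767008756}
```

View pics/scene.png

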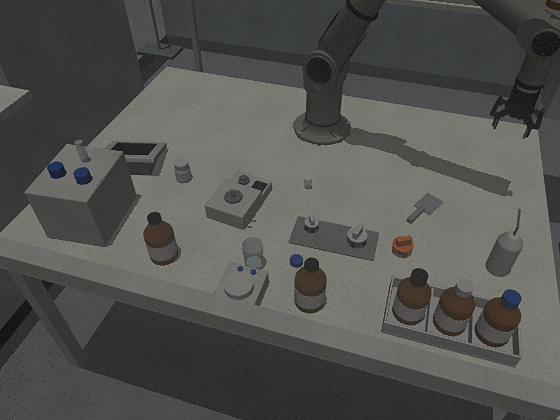

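View pics/side.png

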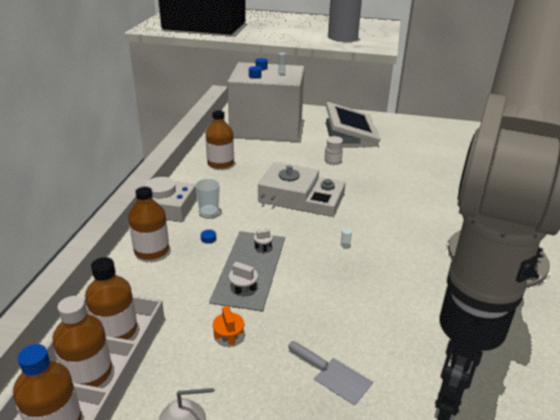

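The scene view shows the pump at (240,195) with its boss at (234,196) and button at (243,180). The tray is at (335,238). Candidates for the larger rotor:
- White, scene (357,235) / side (243,275): the larger of the two on the tray, so this is my choice.
- White, scene (312,223) / side (263,238): the small rotor.
- Orange, scene (403,245) / side (229,325): the look-alike, off the tray.
- Round-topped device, scene (240,283): not a rotor.

Next I'll measure them and check one close crop.

```bash
python3 - <<'E'
from h import *
P=[];C=[]
for n in("scene","side"):
    d=np.load(n+".npz");x=d["xyz"];im=d["im"]
    for nm,(u,v) in (dict(big=(357,235),small=(312,223),boss=(234,196),btn=(243,178)) if n=="scene" else dict(big=(243,272),small=(263,235),boss=(289,172),btn=(328,184))).items(): print(n,nm,x[v,u].round(3))
    P.append(x.reshape(-1,3));C.append(im.reshape(-1,3))
    if n=="side":
        c=im[150:300,200:360]; cv2.imwrite("pics/crop.png",cv2.resize(c,None,fx=5,fy=4.0,interpolation=2)[:600,:800])
    # rotor: points above z .03 near
P=np.vstack(P);C=np.vstack(C)
# top-down height map of area
x0,y0=.35,-.35; res=.002
m=(P[:,2]>.0)&(P[:,2]<.15)
H=np.zeros((300,300))
i=((P[m,0]-x0)/res).astype(int);j=((P[m,1]-y0)/res).astype(int)
k=(i>=0)&(i<300)&(j>=0)&(j<300)
np.maximum.at(H,(i[k],j[k]),P[m,2][k])
cv2.imwrite("pics/top.png",cv2.resize(cv2.applyColorMap((H/.12*255).clip(0,255).astype(np.uint8),cv2.COLORMAP_JET),(600,600),interpolation=0))
np.savez("P.npz",P=P,C=C)
E
```

```text
scene big [0.588 0.257 0.051]
scene small [0.576 0.112 0.047]
scene boss [ 0.559 -0.157  0.074]
scene btn [ 0.453 -0.167  0.06 ]
side big [0.571 0.265 0.054]
side small [0.564 0.109 0.045]
side boss [ 0.553 -0.158  0.076]
side btn [ 0.442 -0.16   0.052]
```

View pics/crop.png

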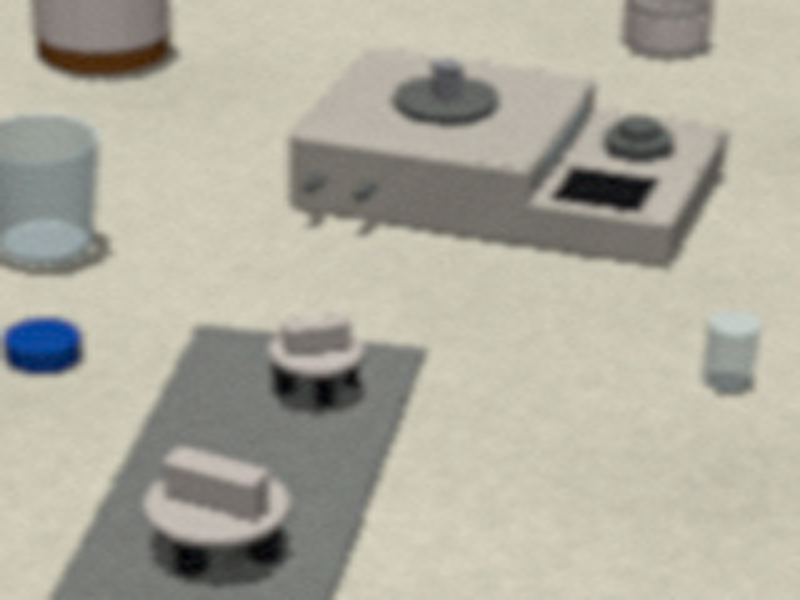

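View pics/top.png

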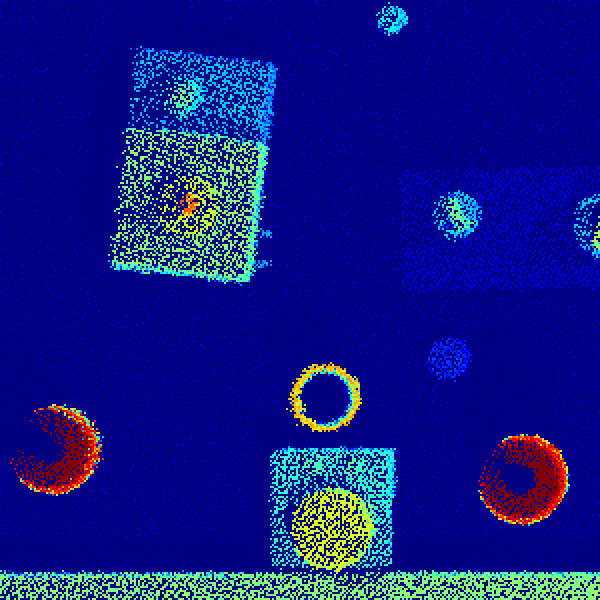

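The crop confirms the choice: the larger rotor is at crop (217,500), with the small one at (317,355) behind it. The pump boss is at (446,98) and the button at (638,135). I'll move above the rotor.

Request:
send_rows([
  {"dx":28,"dy":-28},
  {"dx":57,"dy":-57},
  {"dx":86,"dy":-86},
  {"dx":115,"dy":-115},
  {"dx":144,"dy":-144},
])

```text
$.deltas[0]: bad value
```

Request:
send_rows([
  {"dx":28,"dy":-28},
  {"dx":57,"dy":-57},
  {"dx":86,"dy":-86},
  {"dx":115,"dy":-115},
  {"dx":144,"dy":-144},
])

```text
$.deltas[0]: bad value
```

Request:
send_rows([
  {"dx":25,"dy":-28},
  {"dx":55,"dy":-57},
  {"dx":85,"dy":-86},
  {"dx":90,"dy":-100},
  {"dx":90,"dy":-100},
])

```text
$.deltas[0]: bad value
```

```bash
python3 - <<'E'
from h import *
f=grab("wrist"); cv2.imwrite("pics/w1.png",f["frame"]); np.savez("w1.npz",xyz=cloud(f),im=f["frame"])
o=r.get_obs(); print(o["clock"],o["tcp_pos"],R.from_rotvec(o["orientation"]).as_matrix().round(3).tolist(),o["joints"].round(2),f["t"],f["R"].round(3).tolist())
# rotor from both fixed cams + wrist
P=np.vstack([np.load("P.npz")["P"],cloud(f).reshape(-1,3)])
def near(c,rad,z0,z1): return P[(np.hypot(P[:,0]-c[0],P[:,1]-c[1])<rad)&(P[:,2]>z0)&(P[:,2]<z1)]
W=cloud(f).reshape(-1,3)
q=W[(np.hypot(W[:,0]-.575,W[:,1]-.262)<.05)&(W[:,2]>.058)&(W[:,2]<.075)]
print(len(q)); b=cv2.minAreaRect((q[:,:2]*1000).astype(np.float32)); print(b,q[:,2].mean())
q=W[(np.hypot(W[:,0]-.575,W[:,1]-.262)<.06)&(W[:,2]>.028)&(W[:,2]<.043)]
print(len(q), cv2.minEnclosingCircle((q[:,:2]*1000).astype(np.float32)))
E
```

```text
0.15 [0.19015534 0.64722126 0.24155074] [[-0.959, 0.282, -0.0], [0.282, 0.959, -0.001], [-0.0, -0.001, -1.0]] [-1.39  0.48  0.02  1.56 -0.01  1.11 -0.08] [0.11685217 0.66806331 0.37291982] [[0.283, 0.915, 0.288], [0.959, -0.269, -0.087], [-0.002, 0.3, -0.954]]
0
((0.0, 0.0), (0.0, 0.0), 0.0) nan
0 ((0.0, 0.0), 0.0)<stdin>:9: RuntimeWarning: Mean of empty slice.
  ret = ret.dtype.type(ret / rcount)
```

View pics/w1.png

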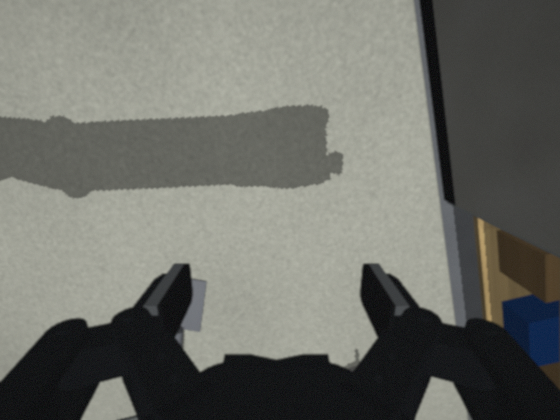

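The wrist view still shows the start place: bare bench, with the finger tips at (180,270) and (372,270). The moves were refused because the rows probably need all six numbers, so I'll retry with them.

Request:
send_rows([
  {"dx":28,"dy":-28,"dz":0,"rx":0,"ry":0,"rz":0},
  {"dx":57,"dy":-57,"dz":0,"rx":0,"ry":0,"rz":0},
  {"dx":86,"dy":-86,"dz":0,"rx":0,"ry":0,"rz":0},
  {"dx":115,"dy":-115,"dz":0,"rx":0,"ry":0,"rz":0},
  {"dx":144,"dy":-144,"dz":0,"rx":0,"ry":0,"rz":0},
])

```text
clock: 0.57
tcp_pos: [0.3353, 0.5019, 0.2421]
orientation: [-0.447, -3.11, 0.001]
contact_force: [1.2, 0.7, 0.7]
grip_width: 0.0858
gripper_force: 0.0
```

Request:
send_rows([
  {"dx":28,"dy":-28,"dz":0,"rx":0,"ry":0,"rz":0},
  {"dx":57,"dy":-57,"dz":0,"rx":0,"ry":0,"rz":0},
  {"dx":86,"dy":-86,"dz":0,"rx":0,"ry":0,"rz":0},
  {"dx":115,"dy":-115,"dz":0,"rx":0,"ry":0,"rz":0},
  {"dx":144,"dy":-144,"dz":0,"rx":0,"ry":0,"rz":0},
])

```text
clock: 0.98
tcp_pos: [0.4793, 0.3579, 0.2422]
orientation: [-0.447, -3.109, 0.0]
contact_force: [1.5, 1.0, 0.2]
grip_width: 0.0854
gripper_force: 0.0
```

Request:
send_rows([
  {"dx":25,"dy":-28,"dz":0,"rx":0,"ry":0,"rz":0},
  {"dx":55,"dy":-57,"dz":0,"rx":0,"ry":0,"rz":0},
  {"dx":85,"dy":-86,"dz":0,"rx":0,"ry":0,"rz":0},
  {"dx":90,"dy":-100,"dz":0,"rx":0,"ry":0,"rz":0},
  {"dx":90,"dy":-100,"dz":0,"rx":0,"ry":0,"rz":0},
])

```text
clock: 1.4
tcp_pos: [0.5712, 0.2533, 0.242]
orientation: [0.461, 3.106, -0.005]
contact_force: [0.8, 0.3, -0.7]
grip_width: 0.0856
gripper_force: 0.0
```

```bash
cat > m.py <<'E'
from h import *
f=grab("wrist"); cv2.imwrite("pics/w2.png",f["frame"]); W=cloud(f); np.savez("w2.npz",xyz=W,im=f["frame"]); W=W.reshape(-1,3)
o=r.get_obs(); print(o["clock"],o["tcp_pos"],R.from_rotvec(o["orientation"]).as_matrix().round(3).tolist(),o["joints"].round(2),o["contact_force"])
q=W[(np.hypot(W[:,0]-.58,W[:,1]-.262)<.045)&(W[:,2]>.058)&(W[:,2]<.075)]
b=cv2.minAreaRect((q[:,:2]*1000).astype(np.float32)); print(len(q),b,q[:,2].mean(),np.median(q,0))
c=np.cov(q[:,:2].T); w,v=np.linalg.eigh(c); print("bar deg",np.degrees(np.arctan2(v[1,1],v[0,1])),np.sqrt(w*12))
q=W[(np.hypot(W[:,0]-.58,W[:,1]-.262)<.05)&(W[:,2]>.030)&(W[:,2]<.043)]
print(len(q), cv2.minEnclosingCircle((q[:,:2]*1000).astype(np.float32)))
E
python3 m.py
```

```text
1.45 [0.56940266 0.25672421 0.24196604] [[-0.958, 0.287, -0.0], [0.287, 0.958, -0.001], [-0.0, -0.001, -1.0]] [-0.67  0.4   0.19  1.69 -0.08  1.06  0.83] [-0.3674685   1.14606408 -0.01894666]
591 ((574.6062622070312, 252.71856689453125), (15.9942045211792, 45.91938018798828), 75.51920318603516) 0.06357566377167474 [0.57334492 0.25298477 0.06367369]
bar deg 165.87542015895812 [0.01589396 0.04624198]
1569 ((574.4623413085938, 252.76100158691406), 31.830930709838867)
```

View pics/w2.png

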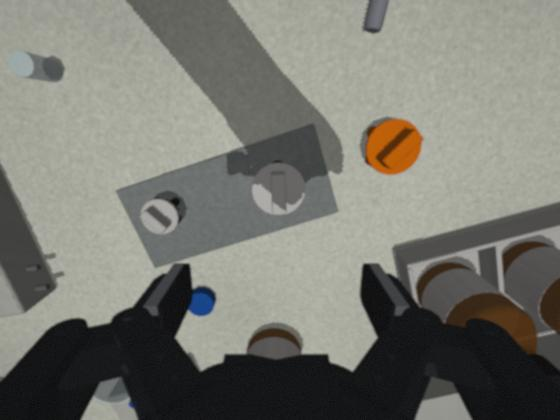

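Rotor at (278,188) in the wrist view: world (0.5746, 0.2527), with its bar along −14.5°. I need a +2.2° turn. I'll descend first and then correct.

Request:
send_rows([
  {"dx":3,"dy":-3,"dz":-30,"rx":0,"ry":0,"rz":2.2},
  {"dx":6,"dy":-6,"dz":-60,"rx":0,"ry":0,"rz":2.2},
  {"dx":6,"dy":-6,"dz":-95,"rx":0,"ry":0,"rz":2.2},
  {"dx":6,"dy":-6,"dz":-110,"rx":0,"ry":0,"rz":2.2},
  {"dx":6,"dy":-6,"dz":-110,"rx":0,"ry":0,"rz":2.2},
])

```text
clock: 1.87
tcp_pos: [0.5702, 0.2546, 0.1278]
orientation: [-0.382, -3.111, 0.006]
contact_force: [-1.1, -0.2, 0.2]
grip_width: 0.0859
gripper_force: 0.0
```

Request:
send_rows([
  {"dx":0,"dy":0,"dz":0,"rx":0,"ry":0,"rz":0},
  {"dx":0,"dy":0,"dz":0,"rx":0,"ry":0,"rz":0},
])

```text
clock: 2.03
tcp_pos: [0.5746, 0.2552, 0.1337]
orientation: [0.385, 3.116, 0.003]
contact_force: [0.0, 0.0, 0.4]
grip_width: 0.085
gripper_force: 0.0
```

```bash
python3 m.py
```

```text
2.0833 [0.57507367 0.25503531 0.13417276] [[-0.97, 0.244, 0.003], [0.244, 0.97, 0.002], [-0.002, 0.002, -1.0]] [-0.64  0.52  0.16  1.78 -0.11  0.85  0.9 ] [ 0.18845224 -0.17564254 -0.15373755]
1250 ((574.5537109375, 253.1383819580078), (15.489367485046387, 45.95903396606445), 75.07486724853516) 0.06359504932660766 [0.5726679  0.253357   0.06367193]
bar deg 165.13040118574304 [0.01569449 0.04658582]
3136 ((574.5865478515625, 252.89756774902344), 31.96671485900879)
```

Request:
send_rows([
  {"dx":0,"dy":-2,"dz":-25,"rx":0,"ry":0,"rz":-0.5},
  {"dx":0,"dy":-2,"dz":-50,"rx":0,"ry":0,"rz":-0.5},
  {"dx":0,"dy":-2,"dz":-70,"rx":0,"ry":0,"rz":-0.5},
  {"dx":0,"dy":-2,"dz":-80,"rx":0,"ry":0,"rz":-0.5},
  {"dx":0,"dy":-2,"dz":-80,"rx":0,"ry":0,"rz":-0.5},
])

```text
clock: 2.5
tcp_pos: [0.5735, 0.2517, 0.0514]
orientation: [-0.4, -3.114, 0.001]
contact_force: [1.0, -0.5, 0.5]
grip_width: 0.0853
gripper_force: 0.0
```

Request:
send_rows([
  {"dx":0,"dy":0,"dz":0,"rx":0,"ry":0,"rz":0},
  {"dx":0,"dy":0,"dz":0,"rx":0,"ry":0,"rz":0},
])

```text
clock: 2.67
tcp_pos: [0.5755, 0.2523, 0.0541]
orientation: [0.401, 3.114, 0.003]
contact_force: [-0.2, 0.5, -0.2]
grip_width: 0.0852
gripper_force: 0.0
```

Request:
send_rows([
  {"dx":0,"dy":0,"dz":0,"rx":0,"ry":0,"rz":0},
  {"dx":0,"dy":0,"dz":0,"rx":0,"ry":0,"rz":0},
  {"dx":0,"dy":0,"dz":0,"rx":0,"ry":0,"rz":0},
  {"dx":0,"dy":0,"dz":0,"rx":0,"ry":0,"rz":0},
  {"dx":0,"dy":0,"dz":0,"rx":0,"ry":0,"rz":0},
], jaw=5, newtons=60)

```text
clock: 3.08
tcp_pos: [0.5744, 0.2517, 0.0526]
orientation: [0.401, 3.116, 0.0]
contact_force: [0.7, 0.7, 0.6]
grip_width: 0.0258
gripper_force: 0.0
```

Request:
send_rows([
  {"dx":0,"dy":0,"dz":0,"rx":0,"ry":0,"rz":0},
  {"dx":0,"dy":0,"dz":0,"rx":0,"ry":0,"rz":0},
  {"dx":0,"dy":0,"dz":0,"rx":0,"ry":0,"rz":0},
  {"dx":0,"dy":0,"dz":0,"rx":0,"ry":0,"rz":0},
  {"dx":0,"dy":0,"dz":0,"rx":0,"ry":0,"rz":0},
])

```text
clock: 3.5
tcp_pos: [0.5744, 0.2518, 0.0524]
orientation: [0.401, 3.116, 0.0]
contact_force: [0.2, 0.5, 1.5]
grip_width: 0.0149
gripper_force: 64.0
```

Request:
send_rows([
  {"dx":0,"dy":0,"dz":30,"rx":0,"ry":0,"rz":0},
  {"dx":0,"dy":0,"dz":70,"rx":0,"ry":0,"rz":0},
  {"dx":0,"dy":0,"dz":110,"rx":0,"ry":0,"rz":0},
  {"dx":0,"dy":0,"dz":150,"rx":0,"ry":0,"rz":0},
  {"dx":0,"dy":0,"dz":180,"rx":0,"ry":0,"rz":0},
])

```text
clock: 3.92
tcp_pos: [0.5747, 0.2514, 0.2354]
orientation: [0.402, 3.114, 0.002]
contact_force: [1.1, 0.7, -1.3]
grip_width: 0.0146
gripper_force: 63.5
```

Request:
send_rows([
  {"dx":5,"dy":-35,"dz":0,"rx":0,"ry":0,"rz":0},
  {"dx":10,"dy":-70,"dz":0,"rx":0,"ry":0,"rz":0},
  {"dx":15,"dy":-110,"dz":0,"rx":0,"ry":0,"rz":0},
  {"dx":20,"dy":-150,"dz":0,"rx":0,"ry":0,"rz":0},
  {"dx":25,"dy":-190,"dz":0,"rx":0,"ry":0,"rz":0},
])

```text
clock: 4.33
tcp_pos: [0.5986, 0.0597, 0.2319]
orientation: [-0.401, -3.115, 0.001]
contact_force: [0.1, -1.2, -1.7]
grip_width: 0.0149
gripper_force: 63.7
```

Request:
send_rows([
  {"dx":5,"dy":-40,"dz":0,"rx":0,"ry":0,"rz":0},
  {"dx":10,"dy":-80,"dz":0,"rx":0,"ry":0,"rz":0},
  {"dx":15,"dy":-120,"dz":0,"rx":0,"ry":0,"rz":0},
  {"dx":20,"dy":-160,"dz":0,"rx":0,"ry":0,"rz":0},
  {"dx":30,"dy":-200,"dz":0,"rx":0,"ry":0,"rz":0},
])

```text
clock: 4.75
tcp_pos: [0.628, -0.1405, 0.2317]
orientation: [-0.402, -3.114, -0.0]
contact_force: [2.0, -0.8, -1.9]
grip_width: 0.0146
gripper_force: 63.6
```

Request:
send_rows([
  {"dx":5,"dy":-20,"dz":0,"rx":0,"ry":0,"rz":0},
  {"dx":5,"dy":-30,"dz":0,"rx":0,"ry":0,"rz":0},
  {"dx":5,"dy":-30,"dz":0,"rx":0,"ry":0,"rz":0},
  {"dx":5,"dy":-30,"dz":0,"rx":0,"ry":0,"rz":0},
  {"dx":5,"dy":-30,"dz":0,"rx":0,"ry":0,"rz":0},
])

```text
clock: 5.17
tcp_pos: [0.6342, -0.1656, 0.2318]
orientation: [-0.397, -3.115, -0.003]
contact_force: [-0.4, -0.1, -1.5]
grip_width: 0.0145
gripper_force: 63.6
```

```bash
cat > p.py <<'E'
from h import *
f=grab("wrist"); W=cloud(f); np.savez("w3.npz",xyz=W,**{k:f[k] for k in("frame","R","t","f","cx","cy","z_map")})
o=r.get_obs(); print(o["clock"],o["tcp_pos"],R.from_rotvec(o["orientation"]).as_matrix().round(3).tolist(),o["joints"].round(2),o["contact_force"],o["grip_width"],f["f"])
W=W.reshape(-1,3)
q=W[(np.hypot(W[:,0]-.555,W[:,1]+.16)<.06)&(W[:,2]>.088)&(W[:,2]<.1)]
print("tip",len(q),q.mean(0) if len(q) else 0, cv2.minAreaRect((q[:,:2]*1000).astype(np.float32)) if len(q) else 0)
q=W[(np.hypot(W[:,0]-.555,W[:,1]+.16)<.06)&(W[:,2]>.0655)&(W[:,2]<.071)]
print("boss",len(q),cv2.minEnclosingCircle((q[:,:2]*1000).astype(np.float32)))
q=W[(np.hypot(W[:,0]-.555,W[:,1]+.16)<.14)&(W[:,2]>.056)&(W[:,2]<.063)]
print("block",len(q),cv2.minAreaRect((q[:,:2]*1000).astype(np.float32)))
E
python3 p.py; python3 -c "
from h import *
d=np.load('w3.npz');print(d['t']);p=d['R'].T@(np.array([.555,-.16,.094])-d['t']);u=int(d['f']*p[0]/p[2]+d['cx']);v=int(d['f']*p[1]/p[2]+d['cy']);print(u,v)
im=d['frame'];cv2.imwrite('pics/w3.png',im)"
```

```text
5.2167 [ 0.63436274 -0.16541124  0.23197117] [[-0.968, 0.25, -0.001], [0.25, 0.968, 0.002], [0.001, 0.001, -1.0]] [-0.06  0.47  0.3   1.63 -0.16  1.07  1.61] [ 0.41988051  0.27903111 -1.84932571] 0.014880922538649411 290.0949592631047
tip 258 [ 0.55481548 -0.16572213  0.0935921 ] ((554.797119140625, -165.83819580078125), (13.45136833190918, 14.082120895385742), 28.710233688354492)
boss 2762 ((554.6984252929688, -165.94625854492188), 29.77741050720215)
block 17441 ((535.9619750976562, -163.70794677734375), (139.8484649658203, 177.23524475097656), 83.10100555419922)
[ 0.56032876 -0.1475218   0.36343718]
260 117
```

View pics/w3.png

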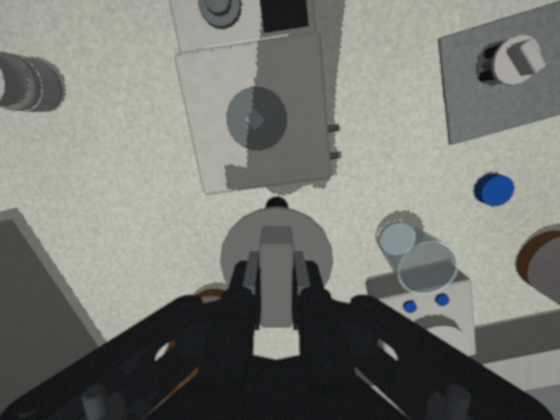

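The wrist view shows the drive tip at (254,119) and the boss at (257,118). The held rotor is at (276,265), the pump's button at (220,8) and the beaker at (410,250). I'll refine the drive angle and the rotor's pose in the hand from this same picture.

```bash
python3 - <<'E'
from h import *
d=np.load('w3.npz');W=d['xyz'].reshape(-1,3)
def sel(c,rad,a,b): return W[(np.hypot(W[:,0]-c[0],W[:,1]-c[1])<rad)&(W[:,2]>a)&(W[:,2]<b)]
for a in(.08,.0875,.09,.092):
    q=sel((.5548,-.1658),.02,a,.1)[:,:2]; z=(q[:,0]-.5548)+1j*(q[:,1]+.1658); z-=z.mean()
    # corners at ang+45 -> phase4 = 4ang+180
    print(a,len(q),(np.degrees(np.angle((z**4).sum()))-180)/4%90, cv2.minAreaRect((q*1000).astype(np.float32)))
for a,b in((.205,.225),(.236,.25)):
    q=sel((.6344,-.1654),.045,a,b); print(a,len(q)); 
    if len(q)>20: print(np.median(q[:,2]),cv2.minEnclosingCircle((q[:,:2]*1000).astype(np.float32)),cv2.minAreaRect((q[:,:2]*1000).astype(np.float32)))
q=sel((.4475,-.17),.05,.048,.06); print("btn",len(q),np.median(q,0),cv2.minEnclosingCircle((q[:,:2]*1000).astype(np.float32)))
# projected tip outline in color: crop saved
E
```

```text
0.08 286 27.86677279474874 ((555.8060913085938, -165.33934020996094), (15.811212539672852, 13.959817886352539), 27.674509048461914)
0.0875 258 27.956113500794785 ((554.797119140625, -165.83819580078125), (13.45136833190918, 14.082120895385742), 28.710233688354492)
0.09 257 27.71322325200805 ((554.797119140625, -165.83819580078125), (13.45136833190918, 14.082120895385742), 28.710233688354492)
0.092 247 27.609711341046825 ((554.8502807617188, -165.81674194335938), (13.42846393585205, 14.013099670410156), 28.2264461517334)
0.205 4117
0.21731071726556941 ((634.0064697265625, -166.43798828125), 32.140350341796875) ((625.5156860351562, -164.5552215576172), (63.40196228027344, 46.88382339477539), 75.12689971923828)
0.236 3743
0.24319470677971183 ((634.3821411132812, -166.84909057617188), 24.312501907348633) ((633.6968383789062, -166.88235473632812), (42.92227554321289, 40.545310974121094), 26.79853630065918)
btn 1170 [ 0.48109107 -0.17416952  0.05774014] ((471.3860168457031, -172.08157348632812), 36.73128890991211)
```

Drive: (0.5548, −0.1658) at about 28°. The tool y axis is at 75.5°, so I turn −47.5° while moving over the drive.

Request:
send_rows([
  {"dx":-15,"dy":0,"dz":0,"rx":0,"ry":0,"rz":-7},
  {"dx":-30,"dy":0,"dz":0,"rx":0,"ry":0,"rz":-14},
  {"dx":-50,"dy":0,"dz":0,"rx":0,"ry":0,"rz":-21},
  {"dx":-65,"dy":0,"dz":0,"rx":0,"ry":0,"rz":-28},
  {"dx":-79.5,"dy":-0.5,"dz":0,"rx":0,"ry":0,"rz":-35},
])

```text
clock: 5.63
tcp_pos: [0.554, -0.1666, 0.2323]
orientation: [-1.324, -2.848, -0.002]
contact_force: [-0.7, -0.3, -1.7]
grip_width: 0.0151
gripper_force: 63.6
```

Request:
send_rows([
  {"dx":0,"dy":0,"dz":-20,"rx":0,"ry":0,"rz":-6},
  {"dx":0,"dy":0,"dz":-50,"rx":0,"ry":0,"rz":-12.5},
  {"dx":0,"dy":0,"dz":-70,"rx":0,"ry":0,"rz":-12.5},
  {"dx":0,"dy":0,"dz":-80,"rx":0,"ry":0,"rz":-12.5},
  {"dx":0,"dy":0,"dz":-80,"rx":0,"ry":0,"rz":-12.5},
])

```text
clock: 6.05
tcp_pos: [0.5536, -0.1666, 0.1502]
orientation: [-1.616, -2.689, 0.002]
contact_force: [0.2, -0.1, -1.6]
grip_width: 0.0147
gripper_force: 63.6
```

Request:
send_rows([
  {"dx":0,"dy":0,"dz":0,"rx":0,"ry":0,"rz":0},
  {"dx":0,"dy":0,"dz":0,"rx":0,"ry":0,"rz":0},
  {"dx":0,"dy":0,"dz":0,"rx":0,"ry":0,"rz":0},
])

```text
clock: 6.3
tcp_pos: [0.5559, -0.169, 0.1538]
orientation: [1.62, 2.689, 0.002]
contact_force: [0.2, -0.1, -1.3]
grip_width: 0.0148
gripper_force: 63.6
```

```bash
cat > s.py <<'E'
from h import *
o=r.get_obs(); m=R.from_rotvec(o["orientation"]).as_matrix()
print(o["clock"],o["tcp_pos"].round(4),"yaw_y",np.degrees(np.arctan2(m[1,1],m[0,1])).round(2),"tilt",m[:2,2].round(4),o["joints"].round(2),o["contact_force"].round(2),o["moment"].round(2),o["grip_width"])
E
python3 s.py
```

```text
6.3 [ 0.5559 -0.169   0.1538] yaw_y 27.85 tilt [ 0.0027 -0.0002] [-0.17  0.45  0.46  1.89 -0.26  0.85  0.92] [ 0.24 -0.12 -1.32] [ 0.05  0.01 -0.06] 0.01480054479299015
```

Request:
send_rows([
  {"dx":-1,"dy":3,"dz":0,"rx":0,"ry":0,"rz":0},
  {"dx":-1,"dy":3,"dz":0,"rx":0,"ry":0,"rz":0},
  {"dx":-1,"dy":3,"dz":0,"rx":0,"ry":0,"rz":0},
  {"dx":-1,"dy":3,"dz":0,"rx":0,"ry":0,"rz":0},
  {"dx":-1,"dy":3,"dz":0,"rx":0,"ry":0,"rz":0},
])

```text
clock: 6.72
tcp_pos: [0.5539, -0.1659, 0.1525]
orientation: [1.622, 2.69, 0.0]
contact_force: [0.8, 0.3, -2.4]
grip_width: 0.0148
gripper_force: 63.6
```

```bash
python3 s.py; python3 - <<'E'
from h import *
f=grab("wrist");W=cloud(f).reshape(-1,3); t=r.get_obs()["tcp_pos"]
def sel(c,rad,a,b): return W[(np.hypot(W[:,0]-c[0],W[:,1]-c[1])<rad)&(W[:,2]>a)&(W[:,2]<b)]
zz=t[2]-.0465
for a,b in((zz+.027,zz+.037),(zz+.053,zz+.063)):
    q=sel(t,.045,a,b); print(len(q),np.median(q[:,2])-zz,cv2.minEnclosingCircle((q[:,:2]*1000).astype(np.float32)),cv2.minAreaRect((q[:,:2]*1000).astype(np.float32)))
q=sel(t,.045,.0655,.071);print(len(q),cv2.minEnclosingCircle((q[:,:2]*1000).astype(np.float32)))
# boss edge visible?
cv2.imwrite("pics/w4.png",f["frame"])
E
```

```text
6.7167 [ 0.5539 -0.1659  0.1525] yaw_y 27.82 tilt [0.0003 0.    ] [-0.17  0.45  0.46  1.9  -0.26  0.85  0.91] [ 0.85  0.32 -2.4 ] [-0.01  0.02 -0.03] 0.014831384650860615
4009 0.03208904562783359 ((553.550048828125, -166.3778839111328), 31.842573165893555) ((549.5076293945312, -158.7913360595703), (63.51008987426758, 46.253135681152344), 27.471467971801758)
3417 0.058040875953375023 ((554.0902099609375, -166.27301025390625), 24.184709548950195) ((553.613525390625, -166.53131103515625), (43.19200897216797, 40.347713470458984), 76.74012756347656)
1304 ((553.9012451171875, -164.0107421875), 29.694297790527344)
```

Request:
send_rows([
  {"dx":1,"dy":0.5,"dz":-5,"rx":0,"ry":0,"rz":0},
  {"dx":1,"dy":0.5,"dz":-10,"rx":0,"ry":0,"rz":0},
  {"dx":1,"dy":0.5,"dz":-10,"rx":0,"ry":0,"rz":0},
  {"dx":1,"dy":0.5,"dz":-10,"rx":0,"ry":0,"rz":0},
])

```text
clock: 7.1
tcp_pos: [0.5544, -0.1653, 0.1416]
orientation: [-1.622, -2.689, 0.001]
contact_force: [-1.1, 0.7, -1.0]
grip_width: 0.0148
gripper_force: 63.6
```

Request:
send_rows([
  {"dx":0,"dy":0,"dz":-2,"rx":0,"ry":0,"rz":0},
  {"dx":0,"dy":0,"dz":-4,"rx":0,"ry":0,"rz":0},
  {"dx":0,"dy":0,"dz":-5,"rx":0,"ry":0,"rz":0},
  {"dx":0,"dy":0,"dz":-5,"rx":0,"ry":0,"rz":0},
])

```text
clock: 7.43
tcp_pos: [0.5546, -0.1653, 0.137]
orientation: [-1.622, -2.69, 0.0]
contact_force: [1.1, 0.8, -1.1]
grip_width: 0.0147
gripper_force: 63.6
```

```bash
python3 s.py
```

```text
7.4333 [ 0.5546 -0.1653  0.137 ] yaw_y 27.82 tilt [-0.0004  0.0001] [-0.16  0.47  0.45  1.91 -0.28  0.82  0.92] [ 1.08  0.8  -1.05] [ 0.03  0.02 -0.02] 0.01470320131702019
```

Request:
send_rows([
  {"dx":0,"dy":0,"dz":-1,"rx":0,"ry":0,"rz":0},
  {"dx":0,"dy":0,"dz":-2,"rx":0,"ry":0,"rz":0},
  {"dx":0,"dy":0,"dz":-3,"rx":0,"ry":0,"rz":0},
  {"dx":0,"dy":0,"dz":-3,"rx":0,"ry":0,"rz":0},
])

```text
clock: 7.77
tcp_pos: [0.5547, -0.1653, 0.1341]
orientation: [-1.622, -2.69, 0.0]
contact_force: [-0.8, -0.0, -1.5]
grip_width: 0.0145
gripper_force: 63.6
```

```bash
python3 s.py
```

```text
7.7667 [ 0.5547 -0.1653  0.1341] yaw_y 27.83 tilt [-0.0002  0.0001] [-0.16  0.48  0.45  1.91 -0.28  0.81  0.92] [-0.75 -0.04 -1.52] [ 0.01 -0.03 -0.05] 0.014465132148098917
```

The underside is at about 88 mm with no force or twist, so it is on the drive. Next is the ball.

Request:
send_rows([
  {"dx":0,"dy":0,"dz":-1,"rx":0,"ry":0,"rz":0},
  {"dx":0,"dy":0,"dz":-2,"rx":0,"ry":0,"rz":0},
  {"dx":0,"dy":0,"dz":-3,"rx":0,"ry":0,"rz":0},
  {"dx":0,"dy":0,"dz":-3,"rx":0,"ry":0,"rz":0},
])

```text
clock: 8.1
tcp_pos: [0.5554, -0.1651, 0.1314]
orientation: [1.621, 2.69, 0.001]
contact_force: [0.6, 1.0, -0.5]
grip_width: 0.0147
gripper_force: 63.7
```

Request:
send_rows([
  {"dx":0,"dy":0,"dz":-1,"rx":0,"ry":0,"rz":0},
  {"dx":0,"dy":0,"dz":-2,"rx":0,"ry":0,"rz":0},
  {"dx":0,"dy":0,"dz":-2,"rx":0,"ry":0,"rz":0},
])

```text
clock: 8.35
tcp_pos: [0.5556, -0.1653, 0.1298]
orientation: [1.621, 2.689, 0.001]
contact_force: [2.1, 1.7, 1.2]
grip_width: 0.0146
gripper_force: 64.1
```

```bash
python3 s.py
```

```text
8.35 [ 0.5556 -0.1653  0.1298] yaw_y 27.83 tilt [0.0017 0.    ] [-0.16  0.48  0.45  1.91 -0.28  0.8   0.93] [2.05 1.68 1.18] [ 0.31 -0.56 -0.03] 0.014615271938210392
```

Request:
send_rows([
  {"dx":0,"dy":0,"dz":-1,"rx":0,"ry":0,"rz":0},
  {"dx":0,"dy":0,"dz":-2,"rx":0,"ry":0,"rz":0},
  {"dx":0,"dy":0,"dz":-2,"rx":0,"ry":0,"rz":0},
])

```text
clock: 8.6
tcp_pos: [0.5556, -0.1652, 0.1275]
orientation: [1.621, 2.689, 0.001]
contact_force: [4.4, 2.1, 0.9]
grip_width: 0.0146
gripper_force: 64.0
```

```bash
python3 s.py
```

```text
8.6 [ 0.5556 -0.1652  0.1275] yaw_y 27.84 tilt [ 0.0016 -0.    ] [-0.16  0.49  0.45  1.91 -0.29  0.8   0.93] [4.37 2.06 0.85] [ 0.38 -0.92  0.02] 0.014598694573480658
```

Request:
send_rows([
  {"dx":0.8,"dy":0.3,"dz":-1,"rx":0,"ry":0,"rz":0},
  {"dx":0.8,"dy":0.3,"dz":-2,"rx":0,"ry":0,"rz":0},
  {"dx":0.8,"dy":0.3,"dz":-3,"rx":0,"ry":0,"rz":0},
  {"dx":0.8,"dy":0.3,"dz":-3,"rx":0,"ry":0,"rz":0},
])

```text
clock: 8.93
tcp_pos: [0.5556, -0.1651, 0.124]
orientation: [1.622, 2.69, -0.0]
contact_force: [3.2, 0.7, -1.2]
grip_width: 0.0145
gripper_force: 63.8
```

```bash
python3 s.py
```

```text
8.9333 [ 0.5556 -0.1651  0.124 ] yaw_y 27.82 tilt [ 0.     -0.0002] [-0.16  0.49  0.44  1.91 -0.29  0.8   0.93] [ 3.25  0.66 -1.21] [ 0.12 -0.79 -0.02] 0.014527088496093774
```

Request:
send_rows([
  {"dx":0,"dy":0,"dz":-1,"rx":0,"ry":0,"rz":0},
  {"dx":0,"dy":0,"dz":-2,"rx":0,"ry":0,"rz":0},
  {"dx":0,"dy":0,"dz":-3,"rx":0,"ry":0,"rz":0},
  {"dx":0,"dy":0,"dz":-4,"rx":0,"ry":0,"rz":0},
])

```text
clock: 9.27
tcp_pos: [0.5556, -0.165, 0.1202]
orientation: [-1.622, -2.69, -0.0]
contact_force: [1.7, 0.6, 1.9]
grip_width: 0.0146
gripper_force: 64.2
```

Request:
send_rows([
  {"dx":0,"dy":0,"dz":-1,"rx":0,"ry":0,"rz":0},
  {"dx":0,"dy":0,"dz":-2,"rx":0,"ry":0,"rz":0},
  {"dx":0,"dy":0,"dz":-3,"rx":0,"ry":0,"rz":0},
  {"dx":0,"dy":0,"dz":-3,"rx":0,"ry":0,"rz":0},
])

```text
clock: 9.6
tcp_pos: [0.5545, -0.1648, 0.1163]
orientation: [-1.621, -2.688, 0.002]
contact_force: [1.6, 1.5, -5.1]
grip_width: 0.0143
gripper_force: 63.2
```

```bash
python3 s.py
```

```text
9.6 [ 0.5545 -0.1648  0.1163] yaw_y 27.83 tilt [-0.0026  0.0003] [-0.15  0.5   0.44  1.92 -0.29  0.78  0.93] [ 1.59  1.47 -5.08] [ 0.15 -0.41 -0.05] 0.01428135880893507
```

The wrist force flipped downward, so the ball has snapped into the groove. A little further to home.

Request:
send_rows([
  {"dx":0,"dy":0,"dz":-1,"rx":0,"ry":0,"rz":0},
  {"dx":0,"dy":0,"dz":-2,"rx":0,"ry":0,"rz":0},
  {"dx":0,"dy":0,"dz":-2.5,"rx":0,"ry":0,"rz":0},
  {"dx":0,"dy":0,"dz":-2.5,"rx":0,"ry":0,"rz":0},
])

```text
clock: 9.93
tcp_pos: [0.5549, -0.1654, 0.1146]
orientation: [-1.622, -2.689, 0.001]
contact_force: [1.2, -0.6, -1.6]
grip_width: 0.0148
gripper_force: 63.6
```

```bash
python3 s.py
```

```text
9.9333 [ 0.5549 -0.1654  0.1146] yaw_y 27.8 tilt [-0.0012 -0.0001] [-0.15  0.51  0.44  1.92 -0.3   0.78  0.94] [ 1.23 -0.57 -1.57] [0.04 0.02 0.01] 0.014750489145526248
```

Request:
send_rows([
  {"dx":0,"dy":0,"dz":-1,"rx":0,"ry":0,"rz":0},
  {"dx":0,"dy":0,"dz":-2,"rx":0,"ry":0,"rz":0},
  {"dx":0,"dy":0,"dz":-2,"rx":0,"ry":0,"rz":0},
])

```text
clock: 10.18
tcp_pos: [0.5553, -0.1654, 0.1143]
orientation: [-1.623, -2.689, -0.001]
contact_force: [-5.7, 1.9, 14.1]
grip_width: 0.0146
gripper_force: 65.7
```

```bash
python3 s.py
```

```text
10.1833 [ 0.5553 -0.1654  0.1143] yaw_y 27.79 tilt [-0.0003  0.0008] [-0.15  0.51  0.44  1.92 -0.3   0.78  0.94] [-5.72  1.91 14.11] [0.3  1.36 0.02] 0.014576606786574475
```

Firm stop at 15.7 N with the underside at 68 mm, so it is home. I'll relax, release and lift.

Request:
send_rows([
  {"dx":0,"dy":0,"dz":1.5,"rx":0,"ry":0,"rz":0},
  {"dx":0,"dy":0,"dz":1.5,"rx":0,"ry":0,"rz":0},
])

```text
clock: 10.35
tcp_pos: [0.5557, -0.1652, 0.1147]
orientation: [1.622, 2.69, 0.0]
contact_force: [0.2, 0.1, -1.7]
grip_width: 0.0147
gripper_force: 63.6
```

Request:
send_rows([
  {"dx":0,"dy":0,"dz":0,"rx":0,"ry":0,"rz":0},
  {"dx":0,"dy":0,"dz":0,"rx":0,"ry":0,"rz":0},
  {"dx":0,"dy":0,"dz":0,"rx":0,"ry":0,"rz":0},
  {"dx":0,"dy":0,"dz":0,"rx":0,"ry":0,"rz":0},
  {"dx":0,"dy":0,"dz":0,"rx":0,"ry":0,"rz":0},
], jaw=60)

```text
clock: 10.77
tcp_pos: [0.5556, -0.1651, 0.1142]
orientation: [1.622, 2.69, -0.0]
contact_force: [-0.7, 0.0, 0.3]
grip_width: 0.0597
gripper_force: 0.0
```

Request:
send_rows([
  {"dx":0,"dy":0,"dz":20,"rx":0,"ry":0,"rz":0},
  {"dx":0,"dy":0,"dz":50,"rx":0,"ry":0,"rz":0},
  {"dx":0,"dy":0,"dz":85,"rx":0,"ry":0,"rz":0},
  {"dx":0,"dy":0,"dz":120,"rx":0,"ry":0,"rz":0},
  {"dx":0,"dy":0,"dz":130,"rx":0,"ry":0,"rz":0},
])

```text
clock: 11.18
tcp_pos: [0.5579, -0.1663, 0.2496]
orientation: [1.619, 2.684, 0.005]
contact_force: [0.8, -0.9, 0.7]
grip_width: 0.06
gripper_force: 0.0
```

Request:
send_rows([
  {"dx":0,"dy":0,"dz":0,"rx":0,"ry":0,"rz":0},
  {"dx":0,"dy":0,"dz":0,"rx":0,"ry":0,"rz":0},
  {"dx":0,"dy":0,"dz":0,"rx":0,"ry":0,"rz":0},
], jaw=0)

```text
clock: 11.43
tcp_pos: [0.5548, -0.1646, 0.2429]
orientation: [-1.621, -2.689, 0.001]
contact_force: [0.4, 0.0, -0.1]
grip_width: 0.0241
gripper_force: 0.0
```

```bash
python3 s.py; python3 - <<'E'
from h import *
f=grab("wrist");W=cloud(f);cv2.imwrite("pics/w5.png",f["frame"]);W=W.reshape(-1,3)
def sel(c,rad,a,b): return W[(np.hypot(W[:,0]-c[0],W[:,1]-c[1])<rad)&(W[:,2]>a)&(W[:,2]<b)]
for a,b in((.094,.112),(.12,.135)):
    q=sel((.555,-.166),.04,a,b); print(len(q),np.median(q[:,2]) if len(q) else 0,cv2.minEnclosingCircle((q[:,:2]*1000).astype(np.float32)))
# button: expected from pump yaw
for yaw in(-6.9,):
    c,s=np.cos(np.radians(yaw)),np.sin(np.radians(yaw)); e=np.array([.5548,-.1658])+[c*-.108+s*.02,s*-.108-c*.02]; print(e)
q=sel(e,.03,.05,.058); print("btn",len(q),np.median(q,0) if len(q) else 0,cv2.minEnclosingCircle((q[:,:2]*1000).astype(np.float32)))
E
```

```text
11.4333 [ 0.5548 -0.1646  0.2429] yaw_y 27.84 tilt [-0.0021  0.0005] [-0.22  0.34  0.51  1.82 -0.19  1.03  0.85] [ 0.44  0.02 -0.1 ] [-0.02  0.03  0.03] 0.02409909946942187
2253 0.09984648679991887 ((555.3163452148438, -165.74087524414062), 31.8819637298584)
876 0.12569310749040374 ((555.138671875, -165.6191864013672), 23.45554542541504)
[ 0.44517947 -0.17268037]
btn 282 [ 0.44699503 -0.1711578   0.05711146] ((448.5185241699219, -172.1835479736328), 14.684738159179688)
```

View pics/w5.png

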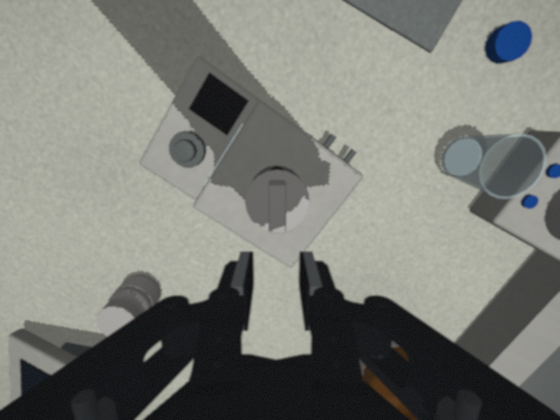

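The rotor sits home: its disc top is at 99.8 mm and bar top at 125.7 mm (100 and 126 expected), centred on the drive. In the picture the rotor is at (277,200) and the button at (187,149). I'll locate the button by ray.

```bash
python3 - <<'E'
from h import *
f=grab("wrist");g=cv2.cvtColor(f["frame"],cv2.COLOR_BGR2GRAY);W=cloud(f)
p=W[120:180,155:220];m=np.where((p[...,2]>.0525)&(p[...,2]<.06),255,0).astype(np.uint8)
n,l,st,c=cv2.connectedComponentsWithStats(m)
for i in range(1,n):
    if st[i,4]>60: print(st[i],c[i]+[155,120],ray(f,*(c[i]+[155,120]),.054),np.median(p[l==i],0))
o=r.get_obs();print(o["tcp_pos"],o["grip_width"])
E
```

```text
[ 18  19  23  23 390] [183.81794872 150.14358974] [ 0.44482864 -0.17262222  0.054     ] [ 0.44562487 -0.17177699  0.05758775]
[ 52  39  13  21 111] [214.7027027  171.51351351] [ 0.48411802 -0.17831335  0.054     ] [ 0.48415996 -0.17779368  0.05860928]
[ 0.554678   -0.16469977  0.24262864] 0.009435711404274032
```

Request:
send_rows([
  {"dx":-35,"dy":-3,"dz":0,"rx":0,"ry":0,"rz":0},
  {"dx":-70,"dy":-6,"dz":0,"rx":0,"ry":0,"rz":0},
  {"dx":-109.5,"dy":-8,"dz":0,"rx":0,"ry":0,"rz":0},
  {"dx":-109.5,"dy":-8,"dz":-30,"rx":0,"ry":0,"rz":0},
  {"dx":-109.5,"dy":-8,"dz":-60,"rx":0,"ry":0,"rz":0},
], jaw=0)

```text
clock: 11.95
tcp_pos: [0.4451, -0.1735, 0.1851]
orientation: [1.623, 2.686, 0.006]
contact_force: [0.9, 0.8, -1.5]
grip_width: 0.0002
gripper_force: 0.0
```

Request:
send_rows([
  {"dx":0,"dy":0,"dz":-30,"rx":0,"ry":0,"rz":0},
  {"dx":0,"dy":0,"dz":-60,"rx":0,"ry":0,"rz":0},
  {"dx":0,"dy":0,"dz":-85,"rx":0,"ry":0,"rz":0},
  {"dx":0,"dy":0,"dz":-95,"rx":0,"ry":0,"rz":0},
  {"dx":0,"dy":0,"dz":-95,"rx":0,"ry":0,"rz":0},
])

```text
clock: 12.37
tcp_pos: [0.4439, -0.1727, 0.0868]
orientation: [-1.62, -2.685, 0.004]
contact_force: [-0.1, -0.9, -0.7]
grip_width: 0.0001
gripper_force: 0.0
```

Request:
send_rows([
  {"dx":0,"dy":0,"dz":0,"rx":0,"ry":0,"rz":0},
  {"dx":0,"dy":0,"dz":0,"rx":0,"ry":0,"rz":0},
  {"dx":0,"dy":0,"dz":0,"rx":0,"ry":0,"rz":0},
])

```text
clock: 12.62
tcp_pos: [0.4472, -0.1734, 0.0906]
orientation: [1.621, 2.688, 0.002]
contact_force: [0.4, 0.3, -0.3]
grip_width: -0.0005
gripper_force: 0.0
```

```bash
python3 s.py
```

```text
12.6167 [ 0.4472 -0.1734  0.0906] yaw_y 27.82 tilt [ 0.0026 -0.0003] [-0.13  0.41  0.45  2.17 -0.3   0.62  1.02] [ 0.36  0.31 -0.3 ] [-0.05  0.04  0.01] -0.00046245002439557854
```

Request:
send_rows([
  {"dx":-1,"dy":0.5,"dz":-8,"rx":0,"ry":0,"rz":0},
  {"dx":-1,"dy":0.5,"dz":-16,"rx":0,"ry":0,"rz":0},
  {"dx":-1,"dy":0.5,"dz":-21,"rx":0,"ry":0,"rz":0},
  {"dx":-1,"dy":0.5,"dz":-21,"rx":0,"ry":0,"rz":0},
  {"dx":-1,"dy":0.5,"dz":-21,"rx":0,"ry":0,"rz":0},
])

```text
clock: 13.03
tcp_pos: [0.445, -0.1723, 0.068]
orientation: [-1.622, -2.69, -0.0]
contact_force: [-0.7, 1.2, 2.4]
grip_width: 0.0002
gripper_force: 1.0
```

Request:
send_rows([
  {"dx":0,"dy":0,"dz":-2,"rx":0,"ry":0,"rz":0},
  {"dx":0,"dy":0,"dz":-4,"rx":0,"ry":0,"rz":0},
  {"dx":0,"dy":0,"dz":-6,"rx":0,"ry":0,"rz":0},
  {"dx":0,"dy":0,"dz":-6,"rx":0,"ry":0,"rz":0},
])

```text
clock: 13.37
tcp_pos: [0.4451, -0.1724, 0.0629]
orientation: [-1.622, -2.69, -0.001]
contact_force: [-3.9, 2.4, 14.2]
grip_width: 0.0
gripper_force: 6.9
```

Request:
send_rows([
  {"dx":0,"dy":0,"dz":-1,"rx":0,"ry":0,"rz":0},
  {"dx":0,"dy":0,"dz":-2,"rx":0,"ry":0,"rz":0},
  {"dx":0,"dy":0,"dz":-2,"rx":0,"ry":0,"rz":0},
])

```text
clock: 13.62
tcp_pos: [0.4452, -0.1725, 0.0625]
orientation: [-1.623, -2.689, -0.004]
contact_force: [-9.2, 6.0, 38.3]
grip_width: -0.0003
gripper_force: 19.2
```

That last step reached 38 N, above the 30 N limit: the button was already on its stop at 14 N, and I had queued the extra press before seeing that. Backing off now.

Request:
send_rows([
  {"dx":0,"dy":0,"dz":5,"rx":0,"ry":0,"rz":0},
  {"dx":0,"dy":0,"dz":15,"rx":0,"ry":0,"rz":0},
  {"dx":0,"dy":0,"dz":40,"rx":0,"ry":0,"rz":0},
  {"dx":0,"dy":0,"dz":80,"rx":0,"ry":0,"rz":0},
  {"dx":0,"dy":0,"dz":115,"rx":0,"ry":0,"rz":0},
])

```text
clock: 14.03
tcp_pos: [0.4443, -0.1731, 0.1765]
orientation: [-1.623, -2.689, 0.003]
contact_force: [1.4, 0.4, -0.3]
grip_width: -0.0
gripper_force: 0.0
```

Request:
send_rows([
  {"dx":30,"dy":0,"dz":30,"rx":0,"ry":0,"rz":0},
  {"dx":60,"dy":0,"dz":60,"rx":0,"ry":0,"rz":0},
  {"dx":90,"dy":0,"dz":70,"rx":0,"ry":0,"rz":0},
  {"dx":90,"dy":0,"dz":70,"rx":0,"ry":0,"rz":0},
  {"dx":90,"dy":0,"dz":70,"rx":0,"ry":0,"rz":0},
])

```text
clock: 14.45
tcp_pos: [0.5366, -0.1725, 0.2459]
orientation: [1.62, 2.69, -0.0]
contact_force: [-0.9, 0.4, 0.1]
grip_width: -0.0003
gripper_force: 0.0
```

```bash
python3 s.py; python3 - <<'E'
from h import *
f=grab("wrist");W=cloud(f).reshape(-1,3)
def sel(c,rad,a,b): return W[(np.hypot(W[:,0]-c[0],W[:,1]-c[1])<rad)&(W[:,2]>a)&(W[:,2]<b)]
q=sel((.555,-.166),.04,.094,.112);print(np.median(q[:,2]),cv2.minEnclosingCircle((q[:,:2]*1000).astype(np.float32)))
q=sel((.4452,-.1725),.008,.03,.08);print("btn z",len(q),np.median(q[:,2]) if len(q) else 0)
E
```

```text
14.45 [ 0.5366 -0.1725  0.2459] yaw_y 27.89 tilt [ 0.0015 -0.0012] [-0.23  0.32  0.54  1.85 -0.19  1.02  0.87] [-0.86  0.38  0.09] [-0.02  0.05  0.04] -0.00033217806785784253
0.09981697016159419 ((555.4505004882812, -165.7936248779297), 31.981266021728516)
btn z 168 0.057789688598223365
```

The tip bottomed about 6 mm below the button's free top, so it went fully in. The button is back out and the rotor is still home.

```bash
python3 -c "
from bench import r
print(r.hand_in())"
```

```text
the job is handed in; nothing more can be done
None
```

I fitted the larger rotor fully home on the drive, released it, and pressed the start button all the way in and let it spring back, but the wrist force reached about 38 N at the end of that press, over the 30 N limit; the job is handed in and I was not shown a verdict.

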